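# Open the gas cock and hold a cooker knob down on its D-shaft

## Robot

A 7-joint arm with a two-finger parallel gripper is mounted at the origin on the work surface. World frame = base frame: x ahead of the robot, y to its left, z up, the work surface at z = 0. Lengths are in mm, angles in rad, forces in N, time in s.
With the tool pointing down it reaches from about 375 to 925 mm from the base axis. Payload 3.1 kg.
Tool frame: the origin (TCP) lies on the centre line of the jaws, within the pads' length; the fingertips stand 17 mm ahead of it and the grasp point (between the pads) lies 2 mm behind it; z points along the fingers, y is the line along which they close (so a half turn about z gives the same grasp; the last joint's range is limited). The gripper opens to 85 mm and grips with 20 to 120 N. Pads are 22 mm wide; open, the fingers measure 114 mm over their backs; the gripper's body (76 mm by 85 mm) begins 54 mm behind the grasp point. The pads swing forward as they close: fully open they stand 13 mm farther back than shut.
Start: joints at [1.094, 0.383, 0.044, 1.598, -0.018, 1.161, -0.05], TCP at [240.393, -603.916, 248.269] pointing down, gripper open.
Joint ranges: [-2.61, 2.61], [-0.41, 2.15], [-1.48, 1.57], [0, 2.5], [-1.57, 4.71], [0.05, 1.97], [-2.85, 2.85]. Speed limits (rad/s): [2.79, 2.79, 3.14, 3.14, 3.14, 3.14, 3.14].

## Interface

Orientations are given as a rotation vector (axis times angle).
In Python, from plant import * gives the robot as it stands. Calls block until the motion is done:
- reach(position, orientation): joint-space move of the TCP to a pose.
- move_straight(position, ori=None, max_speed=150): straight line of the TCP; ori=None keeps the orientation; max_speed is the mean speed in mm/s.
- move_joints(angles): joint-space move.
- move_gripper(opening): finger opening in mm; the grip force is fixed at half the most; returns when the fingers have stopped.
- wait(seconds).
- ik(position, orientation): joint angles nearest the present ones, or None.
- capture(name): name is "side" or "top" or "wrist"; returns the picture (400x640x3 uint8, blue, green, red); there is no depth.
- calibration(name): a dict with "fx", "fy", "cx", "cy" (pixels), "xyz" and "rotation" of the camera in the world. Camera axes: x right, y up, looking along -z (the intrinsics and any distortion apply to the point x, -y, -z); pixel columns grow to the right and rows downward; lengths in mm; the calibration is good to about 2 mm. The wrist camera is an equidistant fisheye: a pixel r from the principal point sees the ray r / f radians off the axis. A picture is of the moment at which its call begins: read the wrist's pose just before it. calibration takes no time and is no camera call; for the wrist camera it gives the pose at the moment of the call.
A pose or a line that the arm cannot do raises MotionError and nothing moves.
- finish_job(): hands the job in; it is judged then, once.
Trained networks look in the newest picture that a camera, given by its name, has taken for a name from the list of things; names that differ only in an ending like _2 or _b are one class to them, and where a whole thing is asked for, a point or a joint stands for the part that bears it (a point fixed in the world has none). Each returns a list of dicts, best first, with "conf" (0 to 1); they miss things now and then, are a little off and sometimes report something else, mostly with a low value. They report only what shows in the picture. A call takes as long as a camera call.
- look_for(camera, label): "bbox" ([left, top, width, height] in pixels, round what is visible of it).
- masks_of(camera, label): "pixels" (400x640 bool, what is visible of it) and "bbox" ([left, top, width, height] in pixels, round what is visible of it).
Readings, each from a call of its own:
- get_time_s(): time.
- get_joints(): joint angles.
- get_joint_velocities(): joint speeds.
- get_effort(): joint torques, N m.
- get_eef_pos(): TCP position.
- get_orientation(): TCP orientation.
- get_wrist_force(): force on the tool from outside, world axes, zero at the start.
- get_torque(): the same for the moment, N m.
- get_grip_width(): finger opening in mm.
- get_grip_force(): force on a finger pad.
Only numpy, scipy, OpenCV 4.12 (cv2) and the standard library are available. Lean on these libraries where they do the work, as an engineer would, in place of code of your own. Each camera call takes 0.05 s, during which the arm holds its last target. There are 200 camera calls.

## Task

Get the hob ready to light: turn the grey hand wheel of the gas supply cock anticlockwise (seen from above, re-gripping as needed) until the rib on its top points at the raised mark on the dial below it, and let go of it. Then pick up the loose black cooker knob, turn it so that its D-shaped bore matches the D-shaft on the hob, push it fully home, and press it down to the end of the shaft's spring travel. Finish still holding the knob with the fingers and keeping it pressed fully down - do not let go - and leave everything else on the bench where it stands.

Things in the scene. Friction and masses are not known exactly. Their poses are not given: they have to be found in the camera images.
- wheel (a joint): angle of the gas supply cock's hand wheel, rad, growing anticlockwise seen from above; the rib points at the dial mark at 3.80. Starts at 0 to 0.7; stops at -0.05 and 5.0; stays where it is left (friction about 0.08 N m). The cock stands left or right of the hob, on a brass pipe that runs 65 mm away from the robot and down into the bench
- wheel_grip (a point): centre of the top face of the hand wheel, on its upright axis, 82 mm above the bench; turns with it, x along the rib. The wheel is a solid grey disc 58 mm across, 20 mm thick, its underside at 62 mm, and can be gripped across its rim at any yaw; 13 mm below it is a fixed aluminium dial 96 mm across; nothing else is beside it
- wheel_pointer (a point): outer end of the straight steel rib (6 mm wide, 5 mm high, from hub to rim) on top of the hand wheel, 28 mm from its axis
- dial_mark (a point): top of the fixed mark: a radial dark steel ridge, 17 mm long, 6 mm wide, 4 mm high, at the edge of the aluminium dial, centred 41 mm from the wheel's axis
- knob: loose black cooker knob, about 70 g, upright on the bench, bore down, on the other side of the hob from the cock. Origin: centre of its underside, z up. Hub 44 mm across, 16 mm high; 47 mm disc up to 22 mm. The bore: 16 mm deep, 14 mm round, flat on the +x side 4 mm from the axis; it goes on only if its x axis points like the shaft's within about 0.18 rad
- knob_wing (a point): middle of the top of the knob's wing, the place to grip, 45 mm above the knob's underside, on its axis. The wing is a straight bar along the knob's x axis, 46 mm long, 14 mm wide, standing from 22 to 45 mm above the underside
- knob_nose (a point): end of the nose, 35 mm from the knob's axis, 17 mm above its underside: an 8 mm wide, 8 mm high stub on the rim on the +x side only; it shows which side the bore's flat is on
- spindle: steel D-shaft, upright, on the front strip (robot's side) of the hob's deck. Origin: on its axis at the top of its 22 mm collar, the seat for the knob's underside, 76 mm above the bench unpressed; fully home, the knob's origin lies on it. z up; the shaft stands 14 mm above it (top 3 mm tapered), 12 mm round, flat on the +x side 3 mm from the axis. Turns only against 0.1 N m
- spindle_tab (a point): end of the 7 mm wide tab that sticks out from the shaft's collar to 31 mm from the axis, 1 mm below the collar's top, on the +x side: the way the shaft's flat faces
- valve (a joint): how far the shaft is pressed straight down, m; 0 is up, 0.005 fully down (stop). A spring pushes it up with 3 N at the start and 8 N fully down
- dispenser: white plastic push dispenser of toothpicks, 52 mm wide, 84 mm high; bystander, to be left alone; origin at the centre of its underside
- pail: two-tier round aluminium lunch pail, 146 mm wide, 158 mm high with its bail handle; bystander, to be left alone; origin at the centre of its underside
- bowl: green ceramic bowl, 140 mm wide, 55 mm high; bystander, to be left alone; origin at the centre of its underside
- spoon: steel spoon lying flat, 170 mm long; bystander, to be left alone; origin at the centre of its underside
- eggcup: orange silicone egg cup, upright, 50 mm wide, 45 mm high; bystander, to be left alone; origin at the centre of its underside
- mug: white mug, 78 mm wide, 85 mm high, with a handle; bystander, to be left alone; origin at the centre of its underside
- jar: glass jar with a steel cap, 60 mm wide, 90 mm high; bystander, to be left alone; origin at the centre of its underside

How it is judged:
By the outcome, as a careful person would: the job done as asked, in the order asked, and still so for the second after the job is handed in, while the arm keeps its last pose, push and grip.
It also fails if it takes over 70 s, if anything falls off the work surface, if the arm or the gripper's body presses on something with over 40 N, if the wrist force passes 120 N, or if a joint passes its speed limit or range.

## Working session

There is one attempt and no reset: what is moved stays moved. The work goes in short steps, each a Python script; the robot and the scene stay as the last script left them, time stands still between calls to the robot, and variables do not carry over. Pictures are saved under pics/ and viewed, at most 10 in all, crops included, and the job is handed in when it is done.

```bash
ls; mkdir -p pics; python3 - <<'E'
from plant import *
import cv2
ims=[]
for n in("side","top","wrist"):
    im=capture(n); c=calibration(n); print(n,c)
    cv2.imwrite(f"pics/{n}0.png",im)
    for l in("wheel","wheel_pointer","dial_mark","knob","knob_wing","knob_nose","spindle","spindle_tab"):
        r=look_for(n,l)[:2]
        print(l,[(d["conf"],[int(v) for v in d["bbox"]]) for d in r])
print(get_time_s(),get_orientation(),get_wrist_force())
E
```

```text
pics
plant.py
side {'fx': 372.3726299218326, 'fy': 372.3726299218326, 'cx': 321.0639908527926, 'cy': 206.61953411836055, 'xyz': array([-96.07325266, 668.02024627, 854.73396563]), 'rotation': array([ 0.38185228, -1.01795763, -2.19495707])}
wheel [(0.89, [256, 264, 19, 21])]
wheel_pointer [(0.64, [252, 265, 26, 23])]
dial_mark [(0.94, [247, 266, 33, 34]), (0.4, [377, 182, 16, 15])]
knob [(0.46, [379, 180, 13, 19])]
knob_wing [(0.69, [378, 181, 14, 17])]
knob_nose [(0.65, [382, 184, 13, 11])]
spindle [(0.49, [330, 199, 4, 7]), (0.48, [395, 132, 12, 23])]
spindle_tab [(0.49, [329, 201, 8, 6])]
top {'fx': 389.478454451288, 'fy': 389.478454451288, 'cx': 319.1724383400324, 'cy': 196.87713974652652, 'xyz': array([ 252.44537741,   15.57150052, 1493.24310376]), 'rotation': array([ 0.15612644, -0.16349401, -1.63806333])}
wheel [(0.53, [234, 221, 12, 14]), (0.53, [449, 170, 22, 16])]
wheel_pointer [(0.75, [233, 224, 14, 17])]
dial_mark [(0.66, [226, 210, 29, 35])]
knob [(0.53, [390, 212, 13, 11])]
knob_wing []
knob_nose [(0.6, [391, 210, 12, 11])]
spindle [(0.33, [450, 173, 18, 17])]
spindle_tab [(0.39, [233, 222, 11, 14])]
wrist {'fx': 309.70691628693146, 'fy': 309.70691628693146, 'cx': 319.1784954374686, 'cy': 196.03698657134578, 'xyz': array([ 302.35643048, -579.0521373 ,  374.04900979]), 'rotation': array([-0.2322037 ,  0.1568371 , -1.18513084])}
wheel []
wheel_pointer []
dial_mark []
knob []
knob_wing []
knob_nose []
spindle []
spindle_tab [(0.28, [224, 0, 54, 32])]
1.35 [-3.08535169e+00 -5.91518850e-01  6.47065005e-06] [-0.34676946 -0.05397528  0.58074517]
```

```bash
python3 - <<'E'
import cv2
a=cv2.imread("pics/side0.png")[80:340,180:500];cv2.imwrite("pics/s1.png",cv2.resize(a,(738,600),interpolation=cv2.INTER_CUBIC))
a=cv2.imread("pics/top0.png")[120:300,190:430];cv2.imwrite("pics/t1.png",cv2.resize(a,(800,600),interpolation=cv2.INTER_CUBIC))
E
```

```text
(no output)
```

View pics/side0.png

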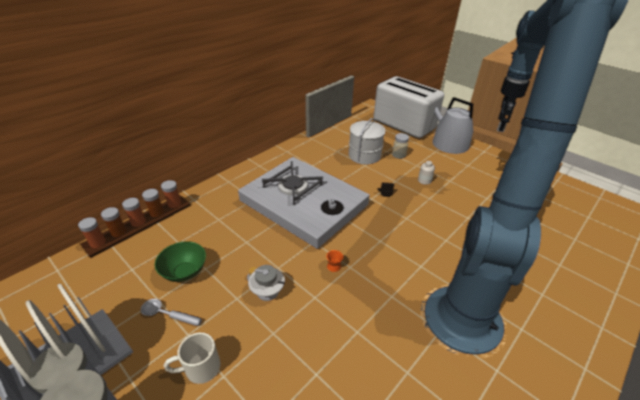

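View pics/t1.png

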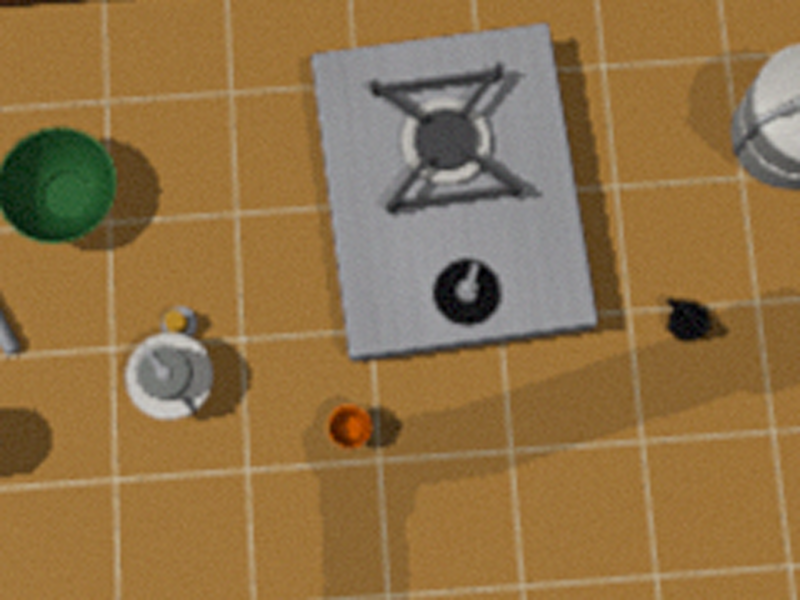

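```bash
cat > h.py <<'E'
from plant import *
import numpy as np, cv2
from scipy.spatial.transform import Rotation as R
def ray(n,px,c=None):
    c=c or calibration(n)
    u=(px[0]-c['cx'])/c['fx'];v=(px[1]-c['cy'])/c['fy']
    if n=='wrist':
        r=np.hypot(u,v)+1e-12; d=np.array([u/r*np.sin(r),-v/r*np.sin(r),-np.cos(r)])
    else: d=np.array([u,-v,-1.])
    return c['xyz'],R.from_rotvec(c['rotation']).apply(d)
def atz(n,px,z,c=None):
    o,d=ray(n,px,c); return o+d*(z-o[2])/d[2]
def proj(n,p,c=None):
    c=c or calibration(n)
    q=R.from_rotvec(c['rotation']).inv().apply(np.asarray(p)-c['xyz']); x,y,z=q[0],-q[1],-q[2]
    if n=='wrist':
        r=np.hypot(x,y); t=np.arctan2(r,z); x,y,z=x/r*t,y/r*t,1
    return np.array([c['fx']*x/z+c['cx'],c['fy']*y/z+c['cy']])
def down(yaw):  # tool z down, tool y (closing line) at angle yaw+90deg... tool x at yaw
    return (R.from_euler('z',yaw)*R.from_euler('x',np.pi)).as_rotvec()
E
python3 - <<'E'
from h import *
p=lambda x,y:(190+x/3.3333,120+y/3.3333)
for n,q,z in(("wheel",p(165,372),82),("rib",p(155,357),87),("mark",p(195,402),53),("knob",p(688,318),45),("nose",p(672,301),17),("spin",p(467,288),90),("tab",p(474,265),75),("pipe",p(176,320),20),("egg",p(350,425),30)): print(n,atz("top",q,z).round(1))
for n,q,z in(("wheel",(267,274),82),("knob",(386,185),45),("spin",(332,203),90)): print(n,atz("side",q,z).round(1))
t=R.from_rotvec(get_orientation()).as_matrix();print(t.round(3))
c=calibration("wrist");print(R.from_rotvec(c['rotation']).as_matrix().round(3)); print(t.T@(c['xyz']-get_eef_pos()))
E
```

```text
wheel [433.1 296.5  82. ]
rib [449.6 305.9  87. ]
mark [401.1 270.2  53. ]
knob [ 455.6 -286.2   45. ]
nose [ 480.6 -275.9   17. ]
spin [500.2 -38.8  90. ]
tab [528.2 -49.2  75. ]
pipe [499.9 294.3  20. ]
egg [365.  101.9  30. ]
wheel [426.7 300.8  82. ]
knob [ 456.5 -278.6   45. ]
spin [492.9 -26.5  90. ]
[[ 0.929  0.37  -0.   ]
 [ 0.37  -0.929  0.   ]
 [ 0.    -0.    -1.   ]]
[[ 0.369  0.897  0.242]
 [-0.929  0.357  0.097]
 [ 0.001 -0.261  0.965]]
[  66.77753446   -0.17170997 -125.74483472]
```

```bash
python3 - <<'E'
from h import *
w=np.array([430,298.5,0])
for y in np.arange(-3,3.2,0.5):
    q=ik([430,298.5,200],down(y)); print(round(y,2), None if q is None else np.round(q,2))
yaw=0.3
reach(w+[-40*np.cos(yaw),-40*np.sin(yaw),250],down(yaw))
im=capture("wrist");cv2.imwrite("pics/w1.png",im);c=calibration("wrist")
for l in("wheel","wheel_pointer","dial_mark"):
    for d in masks_of("wrist",l)[:2]:
        m=d["pixels"];v,u=np.nonzero(m);z={"wheel":82,"wheel_pointer":87,"dial_mark":53}[l]
        print(l,d["conf"],d["bbox"],atz("wrist",(u.mean(),v.mean()),z,c).round(1))
print(get_time_s())
E
```

```text
-3.0 [ 0.31  0.45 -1.19  1.91  0.47  1.1   0.64]
-2.5 [ 0.34  0.48 -1.23  1.91  0.51  1.12  1.12]
-2.0 [ 0.34  0.48 -1.23  1.91  0.51  1.12  1.62]
-1.5 [ 0.34  0.48 -1.23  1.91  0.51  1.12  2.12]
-1.0 [ 0.34  0.48 -1.23  1.91  0.51  1.12  2.62]
-0.5 [-1.31  0.23  0.7   1.98 -0.18  1.   -2.59]
0.0 [ 0.27  0.42 -1.13  1.91  0.43  1.09 -2.6 ]
0.5 [ 0.14  0.34 -0.95  1.91  0.31  1.05 -2.01]
1.0 [ 0.27  0.42 -1.13  1.91  0.43  1.09 -1.61]
1.5 [ 0.37  0.53 -1.3   1.91  0.56  1.15 -1.21]
2.0 [ 0.38  0.54 -1.32  1.9   0.58  1.16 -0.72]
2.5 [ 0.34  0.48 -1.24  1.91  0.51  1.12 -0.17]
3.0 [ 0.31  0.45 -1.19  1.91  0.47  1.1   0.36]
wheel 0.91 [288.0, 110.4, 58.9, 56.7] [434.2 301.8  82. ]
wheel_pointer 0.67 [285.0, 105.5, 63.0, 60.8] [434.7 301.8  87. ]
dial_mark 0.82 [273.9, 67.0, 92.0, 116.5] [441.1 301.2  53. ]
4.7083
```

View pics/w1.png

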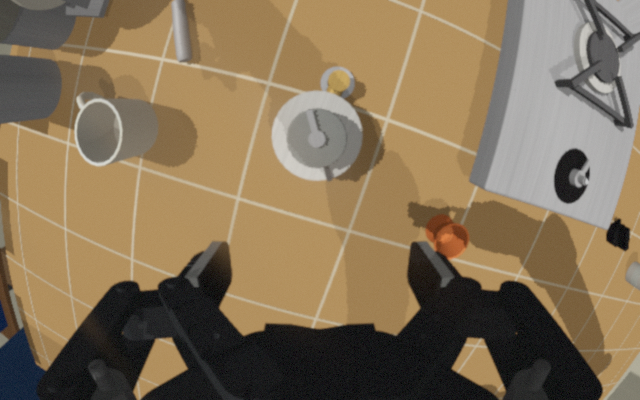

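```bash
python3 - <<'E'
from h import *
print(atz("wrist",(317,139),85).round(1),atz("wrist",(311,110),87).round(1),atz("wrist",(329,172),53).round(1))
w=np.array([434,301.5,0]);yaw=0.3
p=w+[-80*np.cos(yaw),-80*np.sin(yaw),130]
q=ik(p,down(yaw));print(q)
move_straight(p,down(yaw))
im=capture("wrist");c=calibration("wrist")
# rectify dial plane views: z=87 (rib) and z=53 (mark)
out=[]
for z in(87,53):
    g=np.mgrid[0:400,0:400]; X=w[0]+50-g[0]*.25; Y=w[1]+50-g[1]*.25
    P=np.stack([X,Y,np.full(X.shape,float(z))],-1).reshape(-1,3)
    qq=R.from_rotvec(c['rotation']).inv().apply(P-c['xyz']);x,y,zz=qq[:,0],-qq[:,1],-qq[:,2]
    r=np.hypot(x,y);t=np.arctan2(r,zz)
    u=(c['fx']*x/r*t+c['cx']).reshape(400,400);v=(c['fy']*y/r*t+c['cy']).reshape(400,400)
    o=cv2.remap(im,u.astype('f4'),v.astype('f4'),cv2.INTER_CUBIC);out.append(o)
cv2.imwrite("pics/w2.png",np.hstack(out));cv2.imwrite("pics/w2raw.png",im)
print(get_eef_pos(),w,get_time_s())
E
```

```text
[433.  301.2  85. ] [457.5 314.5  87. ] [400.8 278.2  53. ]
[ 0.26349157  0.38055777 -1.12964954  2.1184935   0.44183547  0.90349809
 -2.39240598]
[358.63129206 278.697132   131.03468507] [434.  301.5   0. ] 5.7417
```

View pics/w2.png

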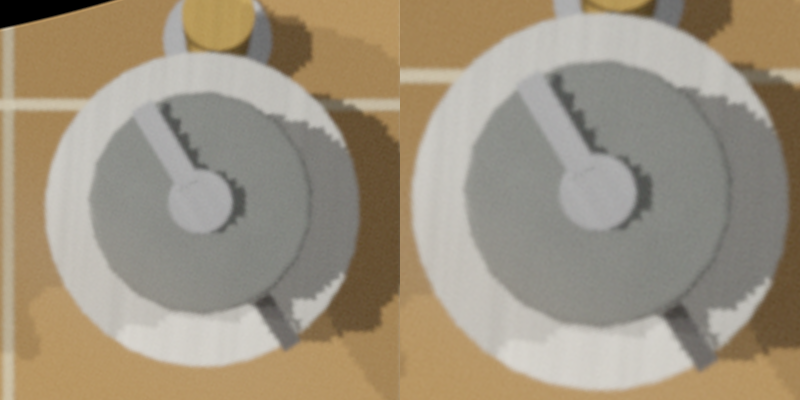

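```bash
python3 - <<'E'
from h import *
w=np.array([433.6,301.5,0]);yaw=0.35
reach(w+[0,0,130],down(yaw))
move_straight(w+[0,0,77],down(yaw),80)
print(get_eef_pos(),get_joints().round(3))
move_gripper(45)
print(get_grip_width(),get_grip_force(),get_wrist_force(),get_time_s())
q=get_joints();q0=q[6]
for d in(1.6,3.2):
    qq=q.copy();qq[6]=q0+d;move_joints(qq)
    print(get_joints()[6]-q0,get_eef_pos(),get_wrist_force(),get_torque(),get_grip_width(),get_time_s())
move_gripper(85)
move_straight(w+[0,0,140],None,150)
yaw=R.from_rotvec(get_orientation()).as_matrix()[:,0];yaw=np.arctan2(yaw[1],yaw[0]);print(yaw)
E
```

```text
[433.70341992 301.86683727  77.12814412] [ 0.119  0.597 -0.969  1.978  0.632  0.902 -2.405]
56.095963383892844 62.924662828445435 [-0.73062003 -1.11787143  5.20292783] 7.3583
1.5995237915979117 [432.68172714 302.31121855  78.17170784] [-4.44531103  1.22624377  2.17284569] [0.2182659  0.81445387 0.06534959] 56.13063608091763 8.7833
3.1998661906783403 [432.12846311 300.90851049  78.1448678 ] [-6.23756357 -2.49093479  6.66958725] [-0.16608073  1.52530566  0.07207487] 55.72438416235369 10.2083
-2.7335943854963967
```

```bash
cat >> h.py <<'E'
def rect(im,c,w,z,half=50,s=.25):
    n=int(2*half/s);g=np.mgrid[0:n,0:n]; X=w[0]+half-g[0]*s; Y=w[1]+half-g[1]*s
    P=np.stack([X,Y,np.full(X.shape,float(z))],-1).reshape(-1,3)
    qq=R.from_rotvec(c['rotation']).inv().apply(P-c['xyz']);x,y,zz=qq[:,0],-qq[:,1],-qq[:,2]
    r=np.hypot(x,y);t=np.arctan2(r,zz)
    u=(c['fx']*x/r*t+c['cx']).reshape(n,n);v=(c['fy']*y/r*t+c['cy']).reshape(n,n)
    return cv2.remap(im,u.astype('f4'),v.astype('f4'),cv2.INTER_CUBIC)
E
python3 - <<'E'
from h import *
w=np.array([433.6,301.5,0]);t=R.from_rotvec(get_orientation()).as_matrix()[:,0]
move_straight(w-80*t+[0,0,140],None,200)
im=capture("wrist");c=calibration("wrist")
cv2.imwrite("pics/w3.png",np.hstack([rect(im,c,w,87),rect(im,c,w,53)]));print(get_time_s())
E
```

```text
11.7667
```

View pics/w3.png

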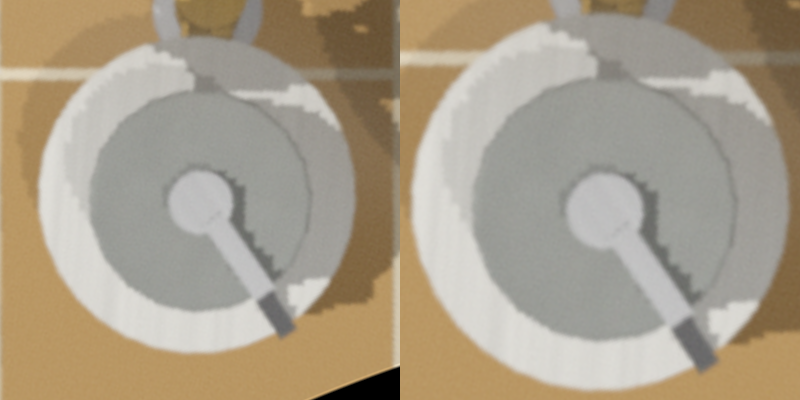

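```bash
python3 - <<'E'
import cv2,numpy as np
im=cv2.imread("pics/w3.png",0).astype('f4');A,B=im[:,:400],im[:,400:]
def f(I,c,rs,sgn,ref):
    for r in rs:
        t=ref+np.linspace(-.45,.45,181)  # angle from +X(up) toward +Y(left)
        x=c[0]-np.sin(t)*r*4;y=c[1]-np.cos(t)*r*4
        v=cv2.remap(I,x[None].astype('f4'),y[None].astype('f4'),cv2.INTER_LINEAR)[0]*sgn
        k=np.argmax(cv2.blur(v[None],(int(6/r/.005),1))[0]);print(r,round(t[k],3),end='; ')
    print()
for c in((200,201),(201,202)):
    f(A,c,(14,17,20,23,26),1,3.73);f(B,(200,201),(36,39,42,45,48),-1,3.73)
# axis from dial circle
_,m=cv2.threshold(B.astype('u1'),0,255,0)
E
```

```text
14 3.735; 17 3.745; 20 3.745; 23 3.745; 26 3.75; 
36 4.0; 39 3.73; 42 3.735; 45 3.735; 48 3.725; 
14 3.73; 17 3.74; 20 3.74; 23 3.745; 26 3.745; 
36 4.0; 39 3.73; 42 3.735; 45 3.735; 48 3.725;
```

```bash
python3 - <<'E'
from h import *
p=get_eef_pos();move_straight([p[0],p[1],250],None,250)
for y in(-.36,.39,2.78,-2.75): print(y,[None if q is None else np.round(q,2) for q in(ik([455,-282,80],down(y)),ik([498,-33,150],down(y)))])
o=[]
for n,w,yaw,zt,z1,z2 in(("s",np.array([497,-33,0]),-.36,190,90,75),("k",np.array([455,-282,0]),.39,160,45,17)):
    f=np.array([np.cos(yaw),np.sin(yaw),0])
    reach(w-80*f+[0,0,zt],down(yaw))
    im=capture("wrist");c=calibration("wrist");print(get_eef_pos())
    cv2.imwrite(f"pics/{n}raw.png",im);np.save(n+".npy",c,allow_pickle=True)
    o.append(np.hstack([rect(im,c,w,z1,36,.18),rect(im,c,w,z2,36,.18)])[:300])
    o[-1]=np.hstack([rect(im,c,w,z1,37.5,.25),rect(im,c,w,z2,37.5,.25)])
    for l in(("spindle","spindle_tab") if n=="s" else("knob","knob_wing","knob_nose")):
        for d in masks_of("wrist",l)[:1]:
            v,u=np.nonzero(d["pixels"]);zz={"spindle":85,"spindle_tab":75,"knob":22,"knob_wing":45,"knob_nose":17}[l]
            print(l,d["conf"],np.round(d["bbox"]),atz("wrist",(u.mean(),v.mean()),zz,c).round(1))
cv2.imwrite("pics/sk.png",np.vstack(o));print(get_time_s())
E
```

```text
-0.36 [array([-0.28,  0.57,  0.93,  2.03, -0.62,  0.85, -0.93]), array([-1.  ,  0.43,  1.17,  2.08, -0.5 ,  0.94, -1.49])]
0.39 [array([ 0.25,  0.4 ,  0.26,  2.01, -0.15,  0.75, -0.58]), array([-0.64,  0.26,  0.71,  2.07, -0.22,  0.88, -0.99])]
2.78 [array([ 1.15,  0.52, -0.8 ,  1.97,  0.49,  0.86,  1.29]), array([ 0.86,  0.39, -1.  ,  2.01,  0.41,  0.96,  0.86])]
-2.75 [array([ 1.24,  0.57, -0.91,  1.96,  0.58,  0.89,  1.98]), array([ 0.93,  0.44, -1.1 ,  2.  ,  0.47,  0.98,  1.56])]
[422.24001538  -4.49711117 189.94369087]
spindle 0.93 [309.  49.  29.  54.] [505.7 -38.5  85. ]
spindle_tab 0.73 [311.  52.  27.  52.] [506.7 -38.9  75. ]
[ 381.70476341 -311.40678755  159.92408306]
knob 0.89 [305.  64.  54.  65.] [ 459.1 -289.    22. ]
knob_wing 0.9 [303.  62.  55.  68.] [ 457.3 -289.    45. ]
knob_nose 0.69 [306.  64.  51.  67.] [ 459.3 -289.4   17. ]
16.7167
```

View pics/sk.png

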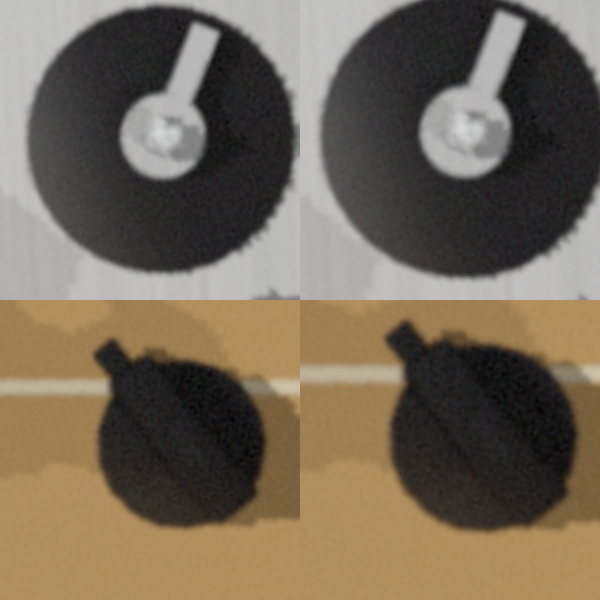

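```bash
python3 - <<'E'
from h import *
def circ(pts,it=5,tol=1.5):
    p=pts.astype(float)
    for _ in range(it):
        A=np.c_[2*p,np.ones(len(p))];s=np.linalg.lstsq(A,(p**2).sum(1),rcond=None)[0]
        r=np.sqrt(s[2]+s[0]**2+s[1]**2);d=np.hypot(*(pts-s[:2]).T)-r;p=pts[abs(d)<max(tol,np.percentile(abs(d),40))]
    return s[:2],r
def XY(w,c): return np.array([w[0]+40-.1*c[1],w[1]+40-.1*c[0]])
for n,w,z in(("s",(500,-37),75.5),("k",(458,-290),21.5)):
    im=cv2.imread(f"pics/{n}raw.png");c=np.load(n+".npy",allow_pickle=True).item()
    g=cv2.cvtColor(cv2.GaussianBlur(rect(im,c,w,z,40,.1),(0,0),4),cv2.COLOR_BGR2GRAY)
    m=(g>110 if n=="s" else g<75).astype('u1')
    if n=="s": 
        y,x=np.mgrid[0:800,0:800]; m[np.hypot(x-400,y-390)>330]=0
    k,L,st,ce=cv2.connectedComponentsWithStats(m)
    i=L[400,400] if n=="k" else L[390,390]; 
    if i==0: i=1+np.argmax(st[1:,4])
    m=(L==i).astype('u1');cn=max(cv2.findContours(m,0,cv2.CHAIN_APPROX_NONE)[0],key=len)[:,0]
    ct,r=circ(cn,8,3);d=np.hypot(*(cn-ct).T)
    yy,xx=np.nonzero(m);q=np.hypot(xx-ct[0],yy-ct[1]);R0=r*1.15
    s=q>R0;no=XY(w,(xx[s].mean(),yy[s].mean()));C=XY(w,ct)
    print(n,C,"r",r*.1,"far",d.max()*.1,"ang",np.arctan2(*(no-C)[::-1]))
    cv2.imwrite(f"pics/m{n}.png",m*255)
    # wing: gradient orientation inside the knob at plane 45
    if n=="k":
        g=cv2.cvtColor(rect(im,c,C,45,25,.1),cv2.COLOR_BGR2GRAY)
        e=cv2.createCLAHE(4,(4,4)).apply(cv2.GaussianBlur(g,(0,0),3));cv2.imwrite("pics/wing.png",e)
E
```

```text
s [507.07482829 -39.92247609] r 16.43214636791956 far 25.291220793790444 ang -0.3347368298048681
k [ 459.62010984 -289.79131531] r 23.906272574548723 far 32.86611098507287 ang 0.7062278411163304
```

View pics/wing.png

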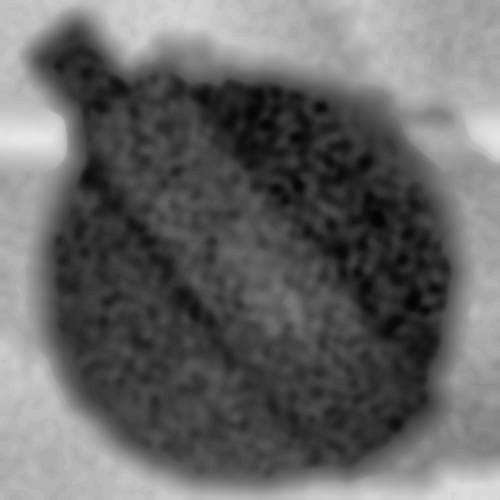

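```bash
python3 - <<'E'
from h import *
w=(500,-37);im=cv2.imread("pics/sraw.png");c=np.load("s.npy",allow_pickle=True).item()
for th in(80,95,110):
  g=cv2.cvtColor(cv2.GaussianBlur(rect(im,c,w,75.5,40,.1),(0,0),3),cv2.COLOR_BGR2GRAY)
  g=(g>th).astype('u1');cn=np.vstack([k[:,0] for k in cv2.findContours(g,1,cv2.CHAIN_APPROX_NONE)[0]])
  P=np.c_[540-.1*cn[:,1],3-.1*cn[:,0]];C=np.array([501.7,-36.7])
  for _ in range(4):
    v=P-C;d=np.hypot(*v.T);a=np.arctan2(v[:,1],v[:,0])+.38
    p=P[(d>9)&(d<13)&(abs(a)>.6)];s=np.linalg.lstsq(np.c_[2*p,np.ones(len(p))],(p**2).sum(1),rcond=None)[0];C=s[:2]
  r=np.sqrt(s[2]+C@C);yy,xx=np.nonzero(g);Q=np.c_[540-.1*yy,3-.1*xx]-C;d=np.hypot(*Q.T);a=np.arctan2(Q[:,1],Q[:,0])
  k=(d>14)&(d<29)&(abs(a+.38)<.4);print(th,C,r,a[k].mean(),len(p))
E
```

```text
80 [501.5358103 -36.5776271] 11.60915071480073 -0.38526044340189636 535
95 [501.54011974 -36.56487239] 11.3832855137387 -0.3864632147840233 525
110 [501.54025053 -36.54045722] 11.154298415786744 -0.38815690866436775 514
```

```bash
python3 - <<'E'
from h import *
print(atz("side",(427,182),0),atz("side",(400,155),0))
k=np.array([458.8,-290,0]);o=down(.69)
reach(k+[0,0,110],o)
move_straight(k+[0,0,41],o,80)
print(get_eef_pos(),get_wrist_force())
move_gripper(5)
print(get_grip_width(),get_grip_force(),get_eef_pos(),get_wrist_force(),get_time_s())
move_straight(k+[0,0,160],o,120)
print(get_grip_width(),get_wrist_force())
reach([501.5,-36.5,160],down(-.386))
print(get_eef_pos(),get_wrist_force(),get_torque(),get_time_s())
im=capture("wrist");cv2.imwrite("pics/h1.png",im)
print(get_orientation()-down(-.386))
E
```

```text
[ 385.60903998 -458.58167486    0.        ] [ 568.61275432 -544.7302812     0.        ]
[ 459.18808696 -290.3875996    41.37015389] [ 0.63952058 -0.40164789 -0.75454119]
12.723169307347534 58.756365180015564 [ 459.00504447 -290.14367144   41.18837268] [-0.3522146  -0.20505718  1.63639466] 18.85
12.847385556032043 [-0.11458076  0.11548963 -0.792727  ]
[501.33037235 -37.38227113 159.87012092] [ 0.20439534 -0.4952128  -0.82383386] [-0.05970094 -0.01274355  0.00664701] 21.375
[-0.00097705 -0.00204282  0.00011353]
```

View pics/h1.png

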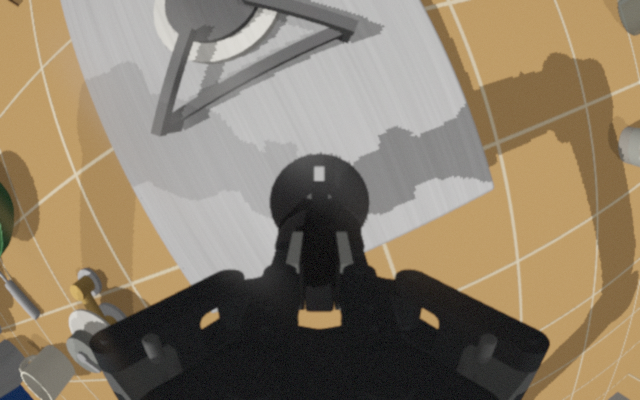

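```bash
python3 - <<'E'
from h import *
T=np.array([501.5,-36.5]);o=down(-.386);off=np.zeros(2)
wait(.3);print(get_eef_pos())
for z in(137,134,131,129,127,125,122,119):
    move_straight([*(T+off),z],o,40);wait(.1)
    p=get_eef_pos();f=get_wrist_force();print(z,p.round(2),f.round(2),get_torque().round(2))
    if z>131: off+=np.clip(T-p[:2],-1,1)
    if f[2]>12: break
print(get_time_s(),get_grip_width())
E
```

```text
[501.50335413 -37.0118382  160.04043825]
137 [501.75 -36.54 137.22] [ 0.91  0.02 -0.91] [ 0.03 -0.01  0.02]
134 [501.26 -36.45 134.01] [-0.61  0.63 -0.92] [ 0.02  0.02 -0.  ]
131 [501.47 -36.55 130.94] [-0.05  0.1  -1.22] [ 0.02 -0.   -0.05]
129 [501.46 -36.52 128.97] [ 0.82  0.67 -0.94] [ 0.02 -0.02  0.01]
127 [501.94 -36.63 127.09] [ 0.72 -0.93 -1.79] [-0.08 -0.37 -0.03]
125 [501.91 -36.62 125.05] [ 2.25 -0.74 -2.43] [-0.16 -0.58  0.05]
122 [501.91 -36.67 122.  ] [ 3.   -0.02 -3.04] [-0.22 -0.74 -0.03]
119 [501.83 -36.66 118.95] [ 4.24 -1.82 -2.41] [-0.28 -0.96  0.06]
25.0 12.780529127675619
```

```bash
python3 - <<'E'
from h import *
o=down(-.386);T=np.array([502.0,-36.7])
for z in(117,115.5,114,113,112,111,110,109,108,107):
    move_straight([*T,z],o,40);wait(.15)
    p=get_eef_pos();f=get_wrist_force();print(z,p.round(2),f.round(2),get_torque().round(2))
    if f[2]>22: break
print(get_time_s(),get_grip_width(),get_grip_force())
E
```

```text
117 [502.   -36.7  117.16] [ 2.62 -1.43  1.82] [-0.21 -0.45 -0.03]
115.5 [502.04 -36.7  115.63] [ 1.02 -1.25  3.04] [-0.17 -0.32  0.02]
114 [502.04 -36.7  114.09] [ 1.26 -1.74  4.99] [-0.19 -0.2  -0.01]
113 [502.04 -36.72 113.16] [ 0.85 -0.18  5.61] [-0.19 -0.15 -0.02]
112 [502.08 -36.7  112.28] [0.37 0.13 6.92] [-0.13 -0.1  -0.01]
111 [502.13 -36.72 111.99] [-1.87 -0.36 12.95] [-0.1   0.34  0.02]
110 [502.22 -36.76 111.86] [-3.73  0.79 20.13] [-0.02  0.97  0.03]
109 [502.31 -36.85 111.72] [-7.13 -0.14 25.97] [ 0.07  1.52 -0.01]
28.2 12.711847880309175 62.669641971588135
```

```bash
python3 - <<'E'
from h import *
move_straight([502.0,-36.7,110],down(-.386),20);wait(1)
print(get_eef_pos().round(2),get_wrist_force().round(2),get_grip_width(),get_time_s())
im=capture("side");cv2.imwrite("pics/end.png",im)
E
```

```text
[502.25 -36.76 111.87] [-3.33  0.9  19.35] 12.612885579886845 29.45
```

View pics/end.png

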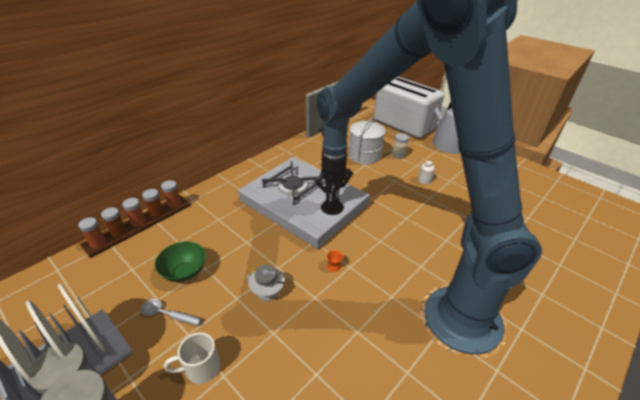

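The picture shows the knob on the shaft at (332,205) with the gripper holding it. The wheel at (266,275), the egg cup, dispenser, pail, bowl, spoon, mug and jar are all where they started.

```bash
python3 -c "
from plant import *
print(finish_job())"
```

```text
the job is handed in; nothing more can be done
None
```

The job is handed in at about 29.5 s: the wheel's rib points at the dial mark to within about 0.01 rad and was let go, and the knob is fully home on the D-shaft, still gripped and pressed to the stop with about 19 N; nothing else on the bench was seen to move.

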